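# Lift a culture dish off the light plate onto the carrier

## Robot

A 6-joint arm with a two-finger parallel gripper is mounted at the origin on the work surface. World frame = base frame: x ahead of the robot, y to its left, z up, the work surface at z = 0. Lengths are in m, angles in rad, forces in N, time in s.
With the tool pointing down it reaches from about 0.375 to 0.9 m from the base axis. Payload 3.1 kg.
Tool frame: the origin (TCP) lies on the centre line of the jaws, within the pads' length; the fingertips stand ahead of it and the grasp point (between the pads) lies 3 mm ahead of it (robot.tip_reach is the z of the fingertips in the tool frame, in m); z points along the fingers, y is the line along which they close (so a half turn about z gives the same grasp; the last joint's range is limited). The gripper opens to 87 mm and grips with 3 to 60 N. Pads are 19 mm wide; open, the fingers measure 117 mm over their backs; the gripper's body (75 mm by 190 mm) begins 51 mm behind the grasp point.
Start: joints at [-1.512, 0.527, 1.433, -0, 1.181, -0.178], TCP at [0.147, -0.608, 0.215] pointing down, gripper open.
Joint ranges: [-3.08, 3.08], [-0.75, 2.2], [0.22, 2.44], [-1.43, 4.57], [0, 2.65], [-2.85, 2.85]. Speed limits (rad/s): [2.79, 2.79, 3.14, 3.14, 3.14, 3.14].

## Interface

Orientations are given as a unit quaternion [x, y, z, w].
In Python, from rig import sensors, eyes, ticket, robot gives the robot as it stands.
- The arm moves only by the tool drive_tool, never from a script. Its argument "deltas" is a list that holds one entry, the list of rows, each a list of 6 numbers: the shift along the tool's x, y, z in mm, then the turn, a rotation vector about the tool's x, y, z in rad. A call has 1 to 8 rows; each row shifts and turns the commanded pose from where the row before left it, along the tool's axes as they then stand; what a row does not reach is not made up. A row lasts 1/12 s, in which the tool goes at most 41.7 mm and 7.16 degrees, less where a joint would pass 70% of its speed; a pose out of reach is approached as far as the arm can. A call is refused whole if a number of a shift passes 41.7 or a number of a turn 0.125, either way. A call with a gripper value outside its range is refused whole. "gripper" is the opening in per cent of the stroke, from 0 (shut) to 100 (fully open), set as the call begins (left out, the last holds). The fingers move at their own pace and stop on an object; "squeeze" is the grip in N (left out, the last holds). Time passes only in rows, so rows that do not move let the fingers close. It gives the time, the measured TCP pose, the force, the opening and the grip force at its end, in the units of the state.
- sensors.get_obs(): the state, without advancing time (a new reading comes with each control period).
- eyes.camera(name): name is "scene" or "side" or "wrist"; returns a dict with "img" (400x640x3 uint8, red, green, blue), "fov_y" (degrees; the focal length in pixels is half the picture's height over the tangent of half this angle, whatever the lens; pixels are square), "cx", "cy" (the principal point, pixels), "D" ([k1, k2, p1, p2, k3] as OpenCV has them; the pictures are not rectified), "xyz" and "attitude" of the camera in the world; the wrist camera has in their place "hand_eye" (4x4, takes a point from camera to tool coordinates, whose origin is the TCP and whose axes are the flange's). Camera axes: x right, y up, looking along -z (the intrinsics and any distortion apply to the point x, -y, -z); pixel columns grow to the right and rows downward; lengths in m; the calibration is good to about 2 mm. A picture is of the moment at which its call begins: read the wrist's pose just before it. There is no depth.
- ticket.hand_in(): hands the job in; it is judged then, once.
The state is a dict: "time": time; "q": joint angles; "joint_velocities": joint speeds; "joint_torque": joint torques, N m; "position": TCP position; "tool_rot": TCP orientation; "ft_force": force on the tool from outside, world axes, zero at the start; "moment": the same for the moment, N m; "grip_width": finger opening in m; "grip_force": force on a finger pad.
Only numpy, scipy, OpenCV 4.12 (cv2) and the standard library are available. Lean on these libraries where they do the work, as an engineer would, in place of code of your own. Each camera call takes 0.05 s, during which the arm holds its last target. There are 200 camera calls.

## Task

Using the red-handled lifter, slide its steel blade under the covered culture dish on the light plate (the dish will slide away until the black V-shaped stop holds it), lift it clear and lower it gently onto the blue two-rail carrier, so that it rests flat on both rails between the lips, roughly in the middle of the rails' length. Then lay the lifter back flat on the bench, clear of both fixtures. The gripper must not touch the dish itself, the dish must never be tipped steeply, knocked or dropped, and the jar, bottle and dish stack must be left alone.

Things in the scene. Friction and masses are not known exactly. Their poses are not given: they have to be found in the camera images.
- dish: covered culture dish, amber glass, white lid: round disc 110 mm across, 22 mm high, 0.1 to 0.2 kg, too wide to grip. Origin: centre of its underside, z up. Lower edge bevelled: flat underside 92 mm across, bevel widening to 110 mm at 4.5 mm height. A blade lying on the plate gets under the bevel; one more than 1.5 mm up only shoves the dish.
- lifter: steel dish lifter, 0.16 kg, lying on the bench. Origin: centre of the blade's underside; x to the front edge, z up. Flat blade 95 mm (x +-47.5), 50 mm wide, 2.5 mm thick. Heel at its rear: 50 mm wide, 16 mm high, front face at x = -44.5 mm. A neck rises to a straight red handle along x: x -175 to -75 mm, 20 mm wide (y), 22 mm high, its centre line at z = 47 mm.
- lifter_grip (a point): grip point on the centre line of the lifter's handle, at x = -105 mm, z = 47 mm of the lifter; same axes as the lifter. Pinch here across the handle from above
- lifter_tip (a point): middle of the blade's front edge, at the underside
- lightplate: fixed light plate, grey with white top, 210 (x) by 170 mm (y), top 20 mm above its origin (centre of underside). Near its +x side two black bars, 50 mm long, 10 thick, rising 16 mm above the top, form a V open to -x. Enter with the blade along +x from the -x side, pointing into the V.
- stop_seat (a point): point on the plate's top (20 mm in x from its centre) under the dish's centre when the dish rests against both bars of the V; axes as the plate. On the centre line the bars leave room for the blade's front edge up to 45 mm beyond this point.
- carrier: fixed carrier: metal base 120 (x) by 135 mm, 10 high, origin at underside centre. Two blue rails along x, 120 mm long, tops at z = 60 mm, each 31 to 63 mm off the centre line; the blade sinks into the gap between (62 mm wide, 50 deep), the dish stays on the rails. Outer lips 8 mm above the rails, inner faces 61 mm off centre; stops 4 mm high at the +x ends, 60 mm from centre. Open at -x.
- carrier_seat (a point): centre of the carrier at the height of the rail tops; the dish's origin comes here. Axes as the carrier
- jar: bystander: glass jar with white lid, 64 mm diameter, 65 mm high, origin at underside centre
- bottle: bystander: small clear bottle with white cap, 48 mm diameter, 105 mm high, origin at underside centre
- dish_stack: bystander: stack of four small dishes, 92 mm diameter, 60 mm high, origin at underside centre
There are look-alikes about, which are no part of the job. There is more than one size of the carrier; the one meant has the size given above.

How it is judged:
By the outcome, as a careful person would: the job done as asked, in the order asked, and still so for the second after the job is handed in, with the robot touching nothing.
It also fails if it takes over 64 s, if anything falls off the work surface, if the arm or the gripper's body presses on something with over 40 N, if the wrist force passes 120 N, or if a joint passes its speed limit or range.

## Working session

There is one attempt and no reset: what is moved stays moved. The work goes in short steps, Python scripts to look and compute and a tool call to move; the robot and the scene stay as the last step left them, time stands still between calls to the robot, and variables do not carry over. Pictures are saved under pics/ and viewed, at most 10 in all, crops included, and the job is handed in when it is done.

Besides the shell and the picture viewer there is one more tool, called in YAML: its name, and indented under it one key for each argument. drive_tool: Moves the arm, as the interface text tells. Its arguments: {"type":"object","properties":{"deltas":{"type":"array"},"gripper":{"type":"number"},"squeeze":{"type":"number"}},"required":["deltas"]}

```bash
mkdir -p pics; ls; cat > h.py <<'E'
import numpy as np, cv2
from scipy.spatial.transform import Rotation as R
from rig import sensors, eyes, ticket, robot
def cam(n):
    o=sensors.get_obs(); c=eyes.camera(n)
    f=200/np.tan(np.radians(c["fov_y"])/2)
    c["K"]=np.array([[f,0,c["cx"]],[0,f,c["cy"]],[0,0,1]]); c["D"]=np.array(c["D"],float)
    if "hand_eye" in c:
        T=np.eye(4); T[:3,:3]=R.from_quat(o["tool_rot"]).as_matrix(); T[:3,3]=o["position"]
        T=T@np.array(c["hand_eye"]); c["R"]=T[:3,:3]; c["t"]=T[:3,3]
    else:
        a=np.array(c["attitude"],float)
        c["R"]=a if a.shape==(3,3) else R.from_quat(a).as_matrix(); c["t"]=np.array(c["xyz"])
    return c
def ray(c,uv,z):
    p=cv2.undistortPoints(np.array(uv,float).reshape(-1,1,2),c["K"],c["D"]).reshape(-1,2)
    d=np.c_[p[:,0],-p[:,1],-np.ones(len(p))]@c["R"].T
    return c["t"]+d*((z-c["t"][2])/d[:,2])[:,None]
def proj(c,P):
    q=(np.array(P,float).reshape(-1,3)-c["t"])@c["R"]; q=q*[1,-1,-1]
    return cv2.projectPoints(q,np.zeros(3),np.zeros(3),c["K"],c["D"])[0].reshape(-1,2)
def save(c,n): cv2.imwrite("pics/"+n,c["img"][:,:,::-1])
E
python3 - <<'E'
from h import *
for n in ["scene","side","wrist"]:
    c=cam(n); save(c,n+"0.png"); print(n,c["fov_y"],c["cx"],c["cy"],c["D"],c.get("attitude"),c["t"],-c["R"][:,2])
print(sensors.get_obs(), robot.tip_reach)
a,b=[cv2.imread(f"pics/{n}0.png") for n in("scene","side")]
E
```

```text
pics
scene 43.49053299748145 321.3749495836416 205.49024385270366 [-0.10342297  0.          0.          0.          0.        ] [0.13676879 0.39166649 0.86162674 0.29238848] [1.13363526 0.81287631 0.93119748] [-0.46472483 -0.5949614  -0.65578332]
side 52.744338106879 313.608378913263 206.14497378917494 [-0.094641  0.        0.        0.        0.      ] [-0.07311814  0.38399262  0.9036924  -0.17476683] [0.16485697 0.90208526 1.00282567] [ 0.26637097 -0.66846518 -0.6944068 ]
wrist 60.75471918509761 314.84506341677434 200.75115953220487 [-0.04661717  0.          0.          0.          0.        ] None [ 0.21092226 -0.59158238  0.38325771] [-0.24078592 -0.0557598  -0.96897522]
{'time': 0.15, 'q': array([-1.51247987e+00,  5.28290068e-01,  1.43358738e+00, -1.45904346e-05,
        1.18141181e+00, -1.78498451e-01]), 'joint_velocities': array([ 5.10057540e-05, -7.44164253e-04, -3.77251710e-03,  8.52853064e-04,
       -1.00030599e-03, -1.03665045e-04]), 'joint_torque': array([ 9.62085760e-04, -4.40430701e+01, -1.76842457e+01,  6.33147312e-02,
        5.52433566e-02, -1.17528402e-04]), 'position': array([ 0.14662142, -0.60697216,  0.21377999]), 'tool_rot': array([ 9.92997339e-01,  1.18133676e-01,  4.42100644e-05, -8.47176278e-04]), 'ft_force': array([0.81205653, 0.04281821, 0.232353  ]), 'moment': array([0.0564527 , 0.02226452, 0.10224132]), 'grip_force': 0.0, 'grip_width': 0.08747552700540223} 0.022
```

View pics/scene0.png

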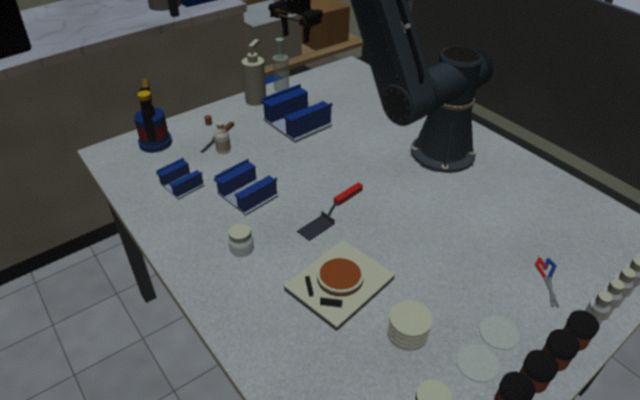

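View pics/side0.png

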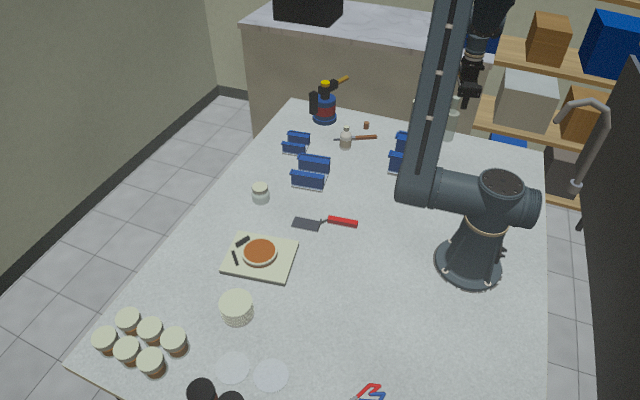

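Scene view: the red-handled lifter is at (330,215), the plate and dish at (340,280), and three blue carriers at (180,178), (247,187) and (297,112). The side view shows the same layout. I'll enlarge the relevant regions for corner picks.

```bash
python3 - <<'E'
import cv2,numpy as np
a,b=[cv2.imread(f"pics/{n}0.png") for n in("scene","side")]
r=lambda im,x,y,w,h:cv2.resize(im[y:y+h,x:x+w],(w*4,h*4),interpolation=cv2.INTER_CUBIC)
o=np.zeros((600,800,3),np.uint8)
o[:300,:400]=r(a,200,150,100,75); o[:300,400:]=r(b,270,125,100,75)
o[300:,:400]=cv2.resize(a[235:325,280:400],(400,300),interpolation=cv2.INTER_CUBIC); o[300:,400:]=cv2.resize(a[175:250,280:380],(400,300),interpolation=cv2.INTER_CUBIC)
cv2.imwrite("pics/crop1.png",o)
E
```

```text
(no output)
```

View pics/crop1.png

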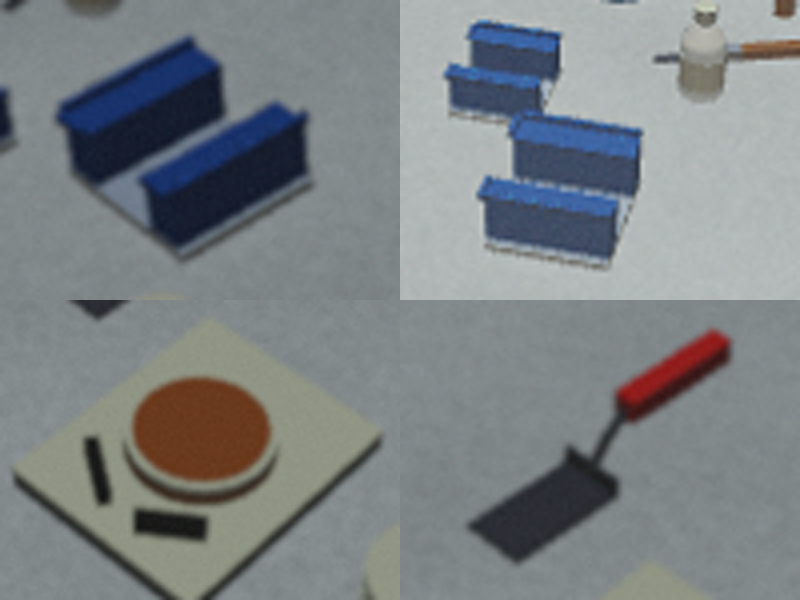

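```bash
python3 - <<'E'
from h import *
np.set_printoptions(precision=4,suppress=True)
c=cam("scene"); s=cam("side")
L=lambda p:(280+(p[0]-400)/4,175+(p[1]-300)/4); C=lambda p:(200+p[0]/4,150+p[1]/4); P=lambda p:(280+p[0]/3.3333,235+(p[1]-300)/3.3333); S=lambda p:(270+(p[0]-400)/4,125+p[1]/4)
def show(n,c,f,pts,z):
    w=ray(c,[f(p) for p in pts],z)[:,:2]; print(n,w.tolist() and w, "sides",np.linalg.norm(np.diff(w,axis=0),axis=1),"ang",np.degrees(np.arctan2(*np.diff(w,axis=0).T[::-1])))
show("blade L,R front,heelR",c,L,[(470,525),(517,562),(612,497)],0.0)
show("handle top left edge",c,L,[(618,390),(712,332)],0.058)
show("handle right edge top",c,L,[(640,405),(730,345)],0.058)
show("plate",c,P,[(15,470),(208,320),(380,435),(192,598)],0.02)
show("dish",c,P,[(202,430)],0.042)
show("V bars top",c,P,[(90,438),(105,503),(135,515),(207,520)],0.036)
show("carrier base top L,F,R",c,C,[(75,175),(180,257),(312,183)],0.01)
show("carrier side base",s,S,[(485,247),(610,265),(640,190)],0.01)
show("carrier lip tops near rail far rail", s,S,[(483,180),(617,198)],0.068)
show("carrier lip far", s,S,[(513,117),(640,130)],0.068)
show("big",c,lambda p:p,[(263,103),(303,137)],0.06)
E
```

```text
blade L,R front,heelR [[0.5887 0.0126]
 [0.5846 0.0596]
 [0.4961 0.0487]] sides [0.0472 0.0892] ang [  95.0602 -172.937 ]
handle top left edge [[0.4664 0.0161]
 [0.3743 0.0067]] sides [0.0926] ang [-174.1836]
handle right edge top [[0.4644 0.0372]
 [0.3738 0.0253]] sides [0.0914] ang [-172.5237]
plate [[0.7325 0.1617]
 [0.5298 0.1288]
 [0.5057 0.2943]
 [0.702  0.3217]] sides [0.2054 0.1673 0.1983] ang [-170.7743   98.305     7.9246]
dish [[0.6171 0.227 ]] sides [] ang []
V bars top [[0.681  0.181 ]
 [0.7074 0.2339]
 [0.6975 0.2544]
 [0.6617 0.2872]] sides [0.0591 0.0228 0.0486] ang [ 63.4479 115.8248 137.5703]
carrier base top L,F,R [[ 0.6851 -0.243 ]
 [ 0.6704 -0.1208]
 [ 0.5538 -0.1318]] sides [0.123  0.1171] ang [  96.8541 -174.6401]
carrier side base [[ 0.6618 -0.1192]
 [ 0.5447 -0.1393]
 [ 0.5567 -0.2521]] sides [0.1188 0.1134] ang [-170.2552  -83.9556]
carrier lip tops near rail far rail [[ 0.6728 -0.1443]
 [ 0.5492 -0.1661]] sides [0.1255] ang [-169.9941]
carrier lip far [[ 0.6857 -0.2433]
 [ 0.5649 -0.2697]] sides [0.1236] ang [-167.6421]
big [[ 0.3454 -0.5319]
 [ 0.3613 -0.273 ]] sides [0.2594] ang [86.4871]
```

drive_tool:
  deltas:
    - [[20,-16,0,0,0,0],[30,-24,0,0,0,0],[30,-24,0,0,0,0],[30,-24,0,0,0,0],[30,-24,0,0,0,0],[30,-24,0,0,0,0],[30,-24,0,0,0,0],[30,-24,0,0,0,0]]

```text
time: 0.92
position: [0.3279, -0.3731, 0.2147]
tool_rot: [0.993, 0.118, 0.0, 0.0]
ft_force: [1.5, -0.0, 0.4]
grip_width: 0.0866
grip_force: 0.0
```

drive_tool:
  deltas:
    - [[30,-24,0,0,0,0],[30,-24,0,0,0,0],[30,-24,0,0,0,0],[30,-24,0,0,0,0],[25,-25,0,0,0,0],[22,-25,0,0,0,0],[5,-35,0,0,0,0],[4,-35,0,0,0,0]]

```text
time: 1.58
position: [0.4486, -0.1221, 0.2146]
tool_rot: [0.993, 0.118, 0.001, 0.0]
ft_force: [0.8, 0.9, -0.0]
grip_width: 0.0872
grip_force: 0.0
```

drive_tool:
  deltas:
    - [[4,-35,0,0,0,0.02],[4,-35,0,0,0,0.02],[4,-35,0,0,0,0.02],[4,-28,0,0,0,0.02],[4,-20,0,0,0,0.02],[0,0,0,0,0,0.02],[0,0,0,0,0,0]]

```text
time: 2.17
position: [0.4364, 0.031, 0.2147]
tool_rot: [0.998, 0.06, 0.0, 0.0]
ft_force: [0.8, -0.1, 0.1]
grip_width: 0.0871
grip_force: 0.0
```

```bash
cat >> h.py <<'E'
np.set_printoptions(precision=4,suppress=True)
def goto(p,yaw_deg,o=None):
    o=o or sensors.get_obs(); Rt=R.from_quat(o["tool_rot"]).as_matrix()
    y=np.radians(yaw_deg); Rd=np.array([[np.cos(y),np.sin(y),0],[np.sin(y),-np.cos(y),0],[0,0,-1]])
    print("at",o["position"],"yaw",np.degrees(np.arctan2(Rt[1,0],Rt[0,0])),"t",o["time"],"tool shift mm",Rt.T@(np.array(p)-o["position"])*1000,"turn",R.from_matrix(Rt.T@Rd).as_rotvec())
E
python3 - <<'E'
from h import *
c=cam("wrist"); save(c,"w1.png"); goto((.437,.02,.05),6.7)
E
```

```text
at [0.4366 0.0302 0.2146] yaw 6.780472196485959 t 2.2167 tool shift mm [ -0.8902  10.0377 164.6545] turn [ 0.0007 -0.0003  0.0014]
```

View pics/w1.png

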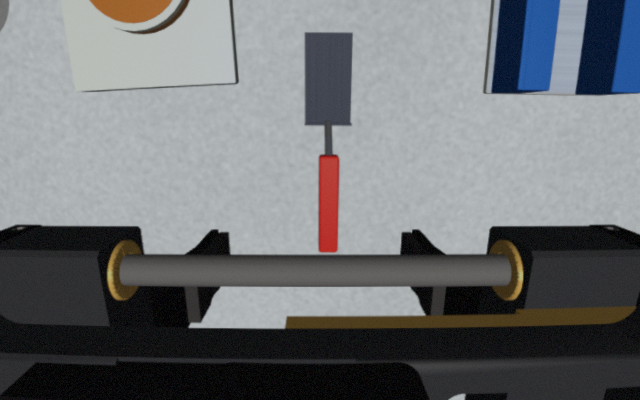

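The wrist view shows the blade at (305–352, 33–125) and the handle at (320–338, 155–251). The plate's near edge runs along y≈85 and the carrier is at the upper right. I'll measure the lifter by mask.

```bash
python3 - <<'E'
from h import *
c=cam("wrist"); hsv=cv2.cvtColor(c["img"],cv2.COLOR_RGB2HSV)
m=cv2.inRange(hsv,(0,150,80),(6,255,255))|cv2.inRange(hsv,(170,150,80),(180,255,255)); m[:145]=0;m[262:]=0;m[:,:300]=0;m[:,360:]=0
k=max(cv2.findContours(m,0,2)[0],key=cv2.contourArea); r=cv2.boxPoints(cv2.minAreaRect(k))
print("handle",r.tolist()); print(ray(c,r,0.058)); 
w=ray(c,k.reshape(-1,2),0.058)[:,:2].astype(np.float32); print("world rect",cv2.minAreaRect(w*1000))
g=cv2.cvtColor(c["img"],cv2.COLOR_RGB2GRAY); b=(g<75).astype(np.uint8)*255; b[129:]=0; b[:20]=0; b[:,:295]=0;b[:,365:]=0
k=max(cv2.findContours(b,0,2)[0],key=cv2.contourArea); w=ray(c,k.reshape(-1,2),0.0025)[:,:2].astype(np.float32); q=cv2.minAreaRect(w*1000); print("blade",q,cv2.boxPoints(q))
# plate near edge corners, carrier near end
print("plate R corner",ray(c,[(237,82),(78,90)],0.02)); 
# carrier near end base top
print(ray(c,[(487,93)],0.01), ray(c,[(494,93),(553,93),(578,94)],0.06))
E
```

```text
handle [[316.73291015625, 250.9595184326172], [318.4482421875, 154.90086364746094], [337.2100830078125, 155.2358856201172], [335.4947509765625, 251.29454040527344]]
[[0.367  0.02   0.058 ]
 [0.4649 0.0301 0.058 ]
 [0.4667 0.0123 0.058 ]
 [0.3689 0.0008 0.058 ]]
world rect ((416.98223876953125, 15.623756408691406), (98.31783294677734, 18.247745513916016), 6.680693626403809)
blade ((536.5772094726562, 29.278118133544922), (96.13529968261719, 47.06589889526367), 6.876879692077637) [[486.0376  46.8863]
 [491.6731   0.159 ]
 [587.1168  11.6699]
 [581.4813  58.3972]]
plate R corner [[0.5247 0.1206 0.02  ]
 [0.4994 0.2869 0.02  ]]
[[ 0.5466 -0.1413  0.01  ]] [[ 0.5416 -0.1239  0.06  ]
 [ 0.5493 -0.1801  0.06  ]
 [ 0.5519 -0.2048  0.06  ]]
```

drive_tool:
  deltas:
    - [[-1,12,10,0,0,0],[0,0,30,0,0,0],[0,0,35,0,0,0],[0,0,35,0,0,0],[0,0,28,0,0,0],[0,0,18,0,0,0],[0,0,8.5,0,0,0],[0,0,0,0,0,0]]
  gripper: 60

```text
time: 2.93
position: [0.4361, 0.0173, 0.0484]
tool_rot: [0.998, 0.057, -0.002, -0.0]
ft_force: [0.5, -0.7, 0.5]
grip_width: 0.0529
grip_force: 0.0
```

drive_tool:
  deltas:
    - [[0,0,0,0,0,0],[0,0,0,0,0,0],[0,0,0,0,0,0],[0,0,0,0,0,0],[0,0,0,0,0,0],[0,0,0,0,0,0],[0,0,0,0,0,0],[0,0,0,0,0,0]]
  gripper: 0
  squeeze: 55

```text
time: 3.6
position: [0.4369, 0.0184, 0.0503]
tool_rot: [0.998, 0.058, 0.0, 0.0]
ft_force: [-0.5, 0.7, -0.6]
grip_width: 0.0068
grip_force: 0.2
```

```bash
python3 - <<'E'
from h import *
o=sensors.get_obs(); print(o["grip_width"],o["grip_force"],o["position"])
c=cam("wrist"); save(c,"w2.png")
E
```

```text
0.006782807095994807 0.24460949056447134 [0.4369 0.0184 0.0503]
```

View pics/w2.png

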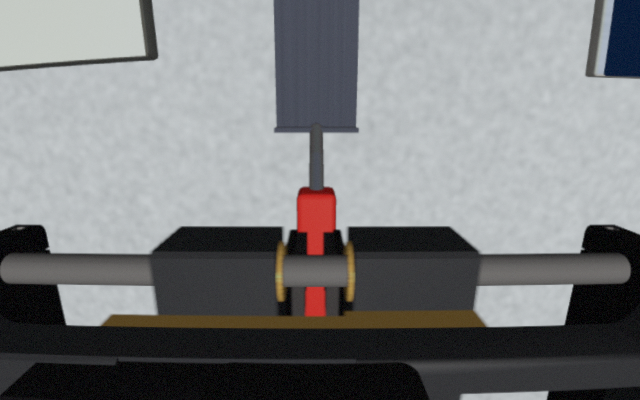

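The handle is between the jaws at (316,250), but the opening reads 6.8 mm with little force, against a 20 mm handle. I'll let it settle, then check.

drive_tool:
  deltas:
    - [[0,0,0,0,0,0],[0,0,0,0,0,0],[0,0,0,0,0,0],[0,0,0,0,0,0]]

```text
time: 3.98
position: [0.4368, 0.0183, 0.05]
tool_rot: [0.998, 0.058, -0.0, -0.0]
ft_force: [-0.2, 0.9, 0.5]
grip_width: 0.0003
grip_force: 0.3
```

```bash
python3 - <<'E'
from h import *
a=cam("scene");b=cam("side");w=cam("wrist")
P=[[.4368,.0183,.05],[.4368,.0183,.028]]
pa=proj(a,P);pb=proj(b,P);print(pa,pb,proj(w,P))
def r(im,p):
    x,y=int(p[0])-50,int(p[1])-50; return cv2.resize(im[y:y+100,x:x+100],(400,400),interpolation=cv2.INTER_CUBIC)
ww=cv2.resize(w["img"][100:400,200:440],(320,400))
o=np.zeros((400,800,3),np.uint8); o[:,:400]=r(a["img"],pa[0]); o[:,400:]=r(b["img"],pb[0])
cv2.imwrite("pics/crop3.png",o[:,:,::-1])
m=(b["img"][:,:,0]>150)&(b["img"][:,:,1]<70); ys,xs=np.nonzero(m[180:260,280:380]); print(xs.min()+280,xs.max()+280,ys.min()+180,ys.max()+180)
E
```

```text
[[343.36   195.9505]
 [343.0797 202.0441]] [[336.2516 220.0955]
 [335.978  224.6981]] [[314.9105 242.532 ]
 [314.9188 228.9376]]
344 357 219 224
```

View pics/crop3.png

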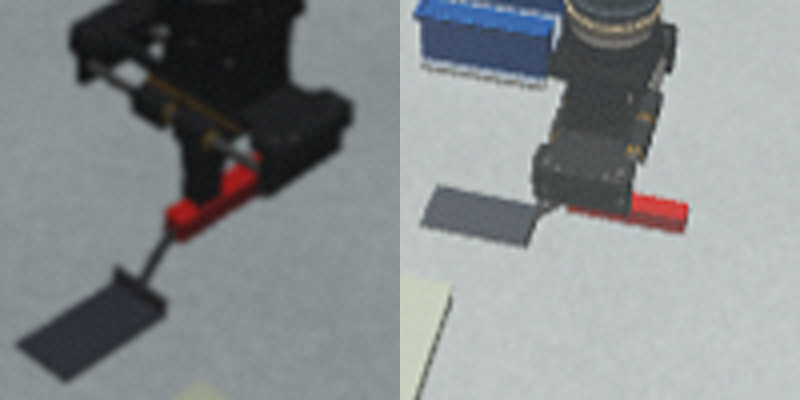

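```bash
python3 - <<'E'
from h import *
a=cam("scene");w=cam("wrist")
for x in (336,340,344,348): print(x,[(y,*a["img"][y,x].tolist()) for y in range(186,212,2)])
for z in (.028,.05): print(z,proj(a,[[.4368,.0183+d,z] for d in(-.015,0,.015)]).tolist())
i=w["img"][:,:,0].astype(int)-w["img"][:,:,1]
for y in range(180,330,12):
    xs=np.nonzero(i[y,270:370]>80)[0]; print(y,(xs.min()+270,xs.max()+270) if len(xs) else None,end=" ")
ws=cv2.resize(w["img"][170:340,240:400],(640,680)); cv2.imwrite("pics/w3c.png",cv2.resize(ws,(560,595))[:,:,::-1])
print(sensors.get_obs()["joint_torque"])
E
```

```text
336 [(186, 136, 143, 145), (188, 137, 143, 146), (190, 137, 144, 146), (192, 136, 143, 147), (194, 135, 140, 142), (196, 145, 68, 70), (198, 149, 27, 23), (200, 92, 24, 24), (202, 57, 31, 33), (204, 55, 44, 44), (206, 117, 122, 123), (208, 137, 146, 148), (210, 142, 150, 152)]
340 [(186, 20, 22, 22), (188, 21, 24, 23), (190, 25, 25, 28), (192, 18, 21, 20), (194, 50, 25, 26), (196, 138, 31, 27), (198, 151, 29, 27), (200, 100, 26, 27), (202, 61, 23, 22), (204, 85, 69, 70), (206, 132, 138, 141), (208, 137, 144, 146), (210, 139, 147, 148)]
344 [(186, 25, 23, 25), (188, 22, 23, 25), (190, 28, 27, 26), (192, 22, 25, 25), (194, 23, 25, 26), (196, 79, 26, 25), (198, 72, 25, 24), (200, 60, 25, 27), (202, 103, 96, 98), (204, 136, 145, 146), (206, 137, 144, 147), (208, 134, 140, 143), (210, 136, 143, 145)]
348 [(186, 39, 41, 43), (188, 68, 34, 36), (190, 84, 23, 25), (192, 87, 23, 26), (194, 85, 25, 26), (196, 66, 23, 23), (198, 70, 40, 39), (200, 127, 128, 129), (202, 134, 141, 144), (204, 137, 145, 147), (206, 138, 146, 149), (208, 140, 147, 148), (210, 136, 146, 146)]
0.028 [[339.6548938036929, 199.25641401248245], [343.07965437066656, 202.0440777608438], [346.5479837416344, 204.86755104466943]]
0.05 [[339.8976246396414, 193.1730594556081], [343.36001505112705, 195.95049644703127], [346.8670093513412, 198.76416308285567]]
180 None 192 (np.int64(302), np.int64(331)) 204 (np.int64(297), np.int64(334)) 216 (np.int64(297), np.int64(334)) 228 (np.int64(297), np.int64(333)) 240 None 252 None 264 None 276 None 288 None 300 None 312 (np.int64(315), np.int64(315)) 324 None [ -0.0192 -34.3357  -5.1768   0.0221  -0.0592   0.0004]
```

View pics/w3c.png

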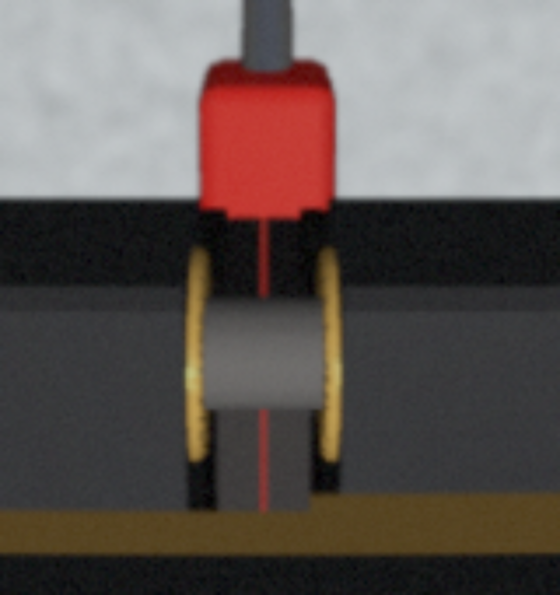

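Pictures so far: the jaws are shut (0.3 mm gap) at the handle's position, and no handle was felt. I'll reopen in place and watch it close in steps.

drive_tool:
  deltas:
    - [[0,0,0,0,0,0],[0,0,0,0,0,0],[0,0,0,0,0,0],[0,0,0,0,0,0],[0,0,0,0,0,0],[0,0,0,0,0,0]]
  gripper: 60
  squeeze: 40

```text
time: 4.73
position: [0.4368, 0.0183, 0.05]
tool_rot: [0.998, 0.058, -0.0, -0.0]
ft_force: [0.1, 0.0, 0.2]
grip_width: 0.0323
grip_force: 0.0
```

drive_tool:
  deltas:
    - [[0,0,0,0,0,0],[0,0,0,0,0,0],[0,0,0,0,0,0],[0,0,0,0,0,0],[0,0,0,0,0,0]]
  gripper: 12

```text
time: 5.15
position: [0.4368, 0.0183, 0.0501]
tool_rot: [0.998, 0.058, -0.0, -0.0]
ft_force: [0.2, 0.5, 0.1]
grip_width: 0.0153
grip_force: 0.1
```

```bash
python3 - <<'E'
from h import *
o=sensors.get_obs(); print(o["grip_width"],o["grip_force"],o["ft_force"],[n for n in dir(robot) if n[0]!="_"],{n:getattr(robot,n) for n in dir(robot) if n[0]!="_" and not callable(getattr(robot,n))})
w=cam("wrist"); save(w,"w4.png")
E
```

```text
0.015319769922824116 0.14243377838283777 [0.2395 0.5364 0.1169] ['Unreachable', 'tip_reach'] {'tip_reach': 0.022}
```

drive_tool:
  deltas:
    - [[0,0,0,0,0,0],[0,0,0,0,0,0],[0,0,0,0,0,0],[0,0,0,0,0,0],[0,0,0,0,0,0],[0,0,0,0,0,0]]
  gripper: 60

```text
time: 5.7
position: [0.4368, 0.0183, 0.05]
tool_rot: [0.998, 0.058, -0.0, -0.0]
ft_force: [0.3, 0.2, -0.2]
grip_width: 0.046
grip_force: 0.0
```

drive_tool:
  deltas:
    - [[0,0,5,0,0,0],[0,0,5,0,0,0],[0,0,4,0,0,0],[0,0,0,0,0,0]]

```text
time: 6.03
position: [0.4362, 0.0184, 0.0351]
tool_rot: [0.998, 0.058, -0.001, -0.0]
ft_force: [-0.1, 0.3, 0.3]
grip_width: 0.0521
grip_force: 0.0
```

drive_tool:
  deltas:
    - [[0,0,0,0,0,0],[0,0,0,0,0,0],[0,0,0,0,0,0],[0,0,0,0,0,0],[0,0,0,0,0,0],[0,0,0,0,0,0]]
  gripper: 10
  squeeze: 40

```text
time: 6.53
position: [0.4369, 0.0183, 0.0362]
tool_rot: [0.998, 0.058, 0.0, 0.0]
ft_force: [0.3, 0.3, -0.4]
grip_width: 0.0202
grip_force: 0.0
```

drive_tool:
  deltas:
    - [[0,0,0,0,0,0],[0,0,0,0,0,0],[0,0,0,0,0,0],[0,0,0,0,0,0]]

```text
time: 6.87
position: [0.4369, 0.0182, 0.0361]
tool_rot: [0.998, 0.058, 0.0, 0.0]
ft_force: [0.4, -0.1, 0.6]
grip_width: 0.0197
grip_force: 40.0
```

The handle is now held at 19.7 mm with 40 N. The jaws evidently reach less far down than nominal, so I'll regrip 8 mm lower for more engagement.

drive_tool:
  deltas:
    - [[0,0,0,0,0,0],[0,0,0,0,0,0],[0,0,4,0,0,0],[0,0,4,0,0,0],[0,0,0,0,0,0]]
  gripper: 40

```text
time: 7.28
position: [0.4364, 0.0183, 0.0273]
tool_rot: [0.998, 0.058, -0.001, -0.0]
ft_force: [0.0, 0.2, 0.0]
grip_width: 0.0342
grip_force: 0.0
```

drive_tool:
  deltas:
    - [[0,0,0,0,0,0],[0,0,0,0,0,0],[0,0,0,0,0,0],[0,0,0,0,0,0],[0,0,0,0,0,0],[0,0,0,0,0,0],[0,0,0,0,0,0]]
  gripper: 10
  squeeze: 55

```text
time: 7.87
position: [0.4369, 0.0183, 0.0281]
tool_rot: [0.998, 0.058, 0.0, 0.0]
ft_force: [-0.1, -0.1, -0.4]
grip_width: 0.0197
grip_force: 55.0
```

drive_tool:
  deltas:
    - [[0,0,-8,0,0,0],[0,0,-20,0,0,0],[0,0,-25,0,0,0],[0,0,-20,0,0,0],[0,0,-7,0,0,0],[0,0,0,0,0,0]]

```text
time: 8.37
position: [0.4379, 0.0181, 0.1098]
tool_rot: [0.998, 0.058, 0.002, 0.001]
ft_force: [0.9, 0.4, -1.3]
grip_width: 0.0193
grip_force: 55.0
```

```bash
python3 - <<'E'
from h import *
o=sensors.get_obs(); print(o["position"],o["tool_rot"],o["grip_width"],o["grip_force"],o["ft_force"],o["moment"])
c=cam("wrist"); save(c,"w5.png"); save(cam("scene"),"s5.png"); save(cam("side"),"d5.png")
a=cv2.imread("pics/s5.png")[120:270,240:400]
cv2.imwrite("pics/x5.png",np.hstack([cv2.resize(a,(427,400),interpolation=2),cv2.resize(c["img"][:240,200:424,::-1],(373,400))]))
E
```

```text
[0.4379 0.0181 0.1098] [0.9983 0.0584 0.002  0.0006] 0.019301872283777624 54.998938059434295 [ 0.8974  0.449  -1.2524] [-0.003   0.131  -0.0622]
```

View pics/x5.png

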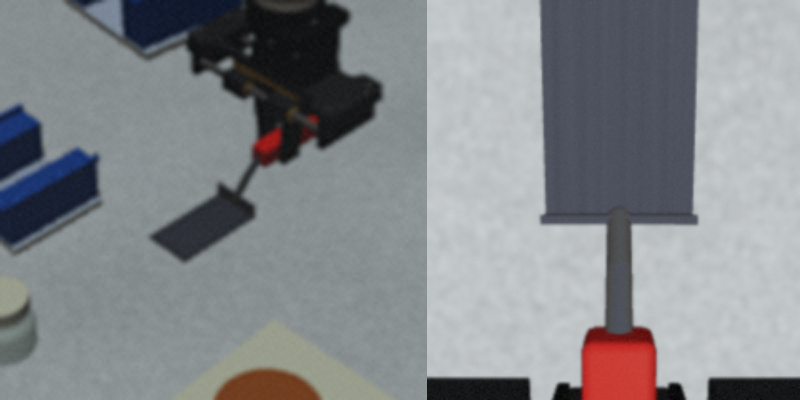

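The lifter is held and hanging level: neck and heel are centred in the wrist view, and the blade is clear of the bench. Next is a spot above the plate entry for one close look.

drive_tool:
  deltas:
    - [[0,-10,-5,0,0,0],[-3,-28,-10,0,0,-0.01],[-3,-35,-5,0,0,-0.01],[-3,-35,0,0,0,-0.01],[-3,-35,0,0,0,0],[-3,-28,0,0,0,0],[-2,-8,0,0,0,0],[0,0,0,0,0,0]]

```text
time: 9.18
position: [0.394, 0.1951, 0.1274]
tool_rot: [0.997, 0.076, -0.001, 0.0]
ft_force: [0.5, 0.2, -0.6]
grip_width: 0.0197
grip_force: 55.0
```

drive_tool:
  deltas:
    - [[0,0,0,0,0,0],[0,0,0,0,0,0],[0,0,0,0,0,0]]

```text
time: 9.43
position: [0.3964, 0.1923, 0.1279]
tool_rot: [0.997, 0.072, -0.0, 0.0]
ft_force: [-0.8, -0.5, -1.5]
grip_width: 0.0197
grip_force: 55.0
```

```bash
python3 - <<'E'
from h import *
c=cam("wrist"); save(c,"w6.png"); o=sensors.get_obs(); print(o["position"],o["tool_rot"],o["ft_force"])
E
```

```text
[0.3965 0.1922 0.1279] [ 0.9974  0.0722 -0.0001  0.0001] [ 0.4349 -0.1894 -2.0094]
```

View pics/w6.png

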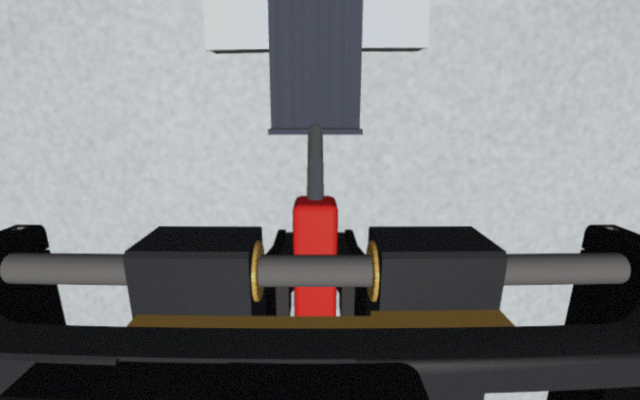

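In the wrist view the plate's near edge runs from (206,50) to (427,47), square to the blade (270–362). I'll compute the seat and check the blade's pose and the dish in the fixed views.

```bash
python3 - <<'E'
from h import *
c=cam("wrist")
e=ray(c,[(206,49),(428,46)],0.02); d=e[0]-e[1]; yaw=np.degrees(np.arctan2(d[1],d[0]))-90
u=np.array([np.cos(np.radians(yaw)),np.sin(np.radians(yaw))]); m=e.mean(0)[:2]
print("edge",e[:,:2],"len",np.linalg.norm(d),"yaw",yaw,"seat",m+u*.125)
for n in("scene","side"):
    s=cam(n); hsv=cv2.cvtColor(s["img"],cv2.COLOR_RGB2HSV)
    a=cv2.inRange(hsv,(4,120,60),(16,255,255)); a[:230]=0;a[320:]=0;a[:,:220]=0;a[:,400:]=0
    k=max(cv2.findContours(a,0,1)[0],key=cv2.contourArea); w=ray(s,k.reshape(-1,2),.042)[:,:2].astype(np.float32)
    ctr,rad=cv2.minEnclosingCircle(w); print(n,"dish",ctr,rad)
    # plate corners by light mask hull
    o=sensors.get_obs(); p=o["position"]; yy=np.radians(8.3); U=np.array([np.cos(yy),np.sin(yy),0]);V=np.array([-U[1],U[0],0])
    z=p[2]-.0281; B=[np.r_[p[:2],z]+U*(.105+x)+V*y for x,y in((.0475,.025),(.0475,-.025),(-.0445,-.025),(-.0445,.025))]
    q=proj(s,B); print("expected blade px",q.tolist())
    g=cv2.cvtColor(s["img"],cv2.COLOR_RGB2GRAY); lo=q.min(0).astype(int)-12; hi=q.max(0).astype(int)+12
    b=np.zeros_like(g); b[lo[1]:hi[1],lo[0]:hi[0]]=(g[lo[1]:hi[1],lo[0]:hi[0]]<85)*255
    k=max(cv2.findContours(b,0,2)[0],key=cv2.contourArea); print("seen",cv2.approxPolyDP(k,3,True).reshape(-1,2).tolist())
    save(s,n+"6.png")
E
```

```text
edge [[0.4981 0.2911]
 [0.5247 0.1238]] len 0.16939303608405193 yaw 9.029531814326035 seat [0.6348 0.2271]
scene dish (0.6163974404335022, 0.2237851470708847) 0.04721209034323692
expected blade px [[369.2130835950164, 246.00078513358352], [353.02567432237464, 235.44424029870297], [377.6125340924898, 216.7832280022004], [393.61719798181826, 226.50655309886142]]
seen [[399, 204], [393, 204], [385, 216], [379, 213], [354, 235], [371, 244], [393, 226], [388, 216]]
side dish (0.6165913343429565, 0.22204723954200745) 0.04716040939092636
expected blade px [[276.84177406948254, 248.94058867666703], [281.79403713099316, 236.456424944536], [311.6535811373561, 241.9685823129575], [307.51481776668214, 254.7902423426608]]
seen [[310, 241], [310, 247], [322, 249], [322, 243]]
```

drive_tool:
  deltas:
    - [[1,3,4,0,0,-0.012],[0,0,14,0,0,0],[0,0,18,0,0,0],[0,0,18,0,0,0],[0,0,13,0,0,0],[0,0,6,0,0,0],[0,0,0,0,0,0],[0,0,0,0,0,0]]

```text
time: 10.3
position: [0.3976, 0.1904, 0.055]
tool_rot: [0.997, 0.079, -0.0, 0.0]
ft_force: [0.7, 0.2, -1.0]
grip_width: 0.0195
grip_force: 55.0
```

drive_tool:
  deltas:
    - [[0,0,2,0,0,0],[0,0,2,0,0,0],[0,0,1,0,0,0],[0,0,0,0,0,0],[0,0,0,0,0,0]]

```text
time: 10.72
position: [0.3975, 0.1906, 0.0503]
tool_rot: [0.997, 0.079, 0.0, -0.0]
ft_force: [-0.3, 1.1, -0.8]
grip_width: 0.0195
grip_force: 55.0
```

drive_tool:
  deltas:
    - [[0,0,0.5,0,0,0],[0,0,0.5,0,0,0],[0,0,0.5,0,0,0],[0,0,0,0,0,0],[0,0,0,0,0,0]]

```text
time: 11.13
position: [0.3974, 0.1905, 0.0485]
tool_rot: [0.997, 0.079, -0.0, -0.0]
ft_force: [-0.4, 0.6, -0.5]
grip_width: 0.0196
grip_force: 55.0
```

drive_tool:
  deltas:
    - [[0,0,0.5,0,0,0],[0,0,0.5,0,0,0],[0,0,0,0,0,0],[0,0,0,0,0,0]]

```text
time: 11.47
position: [0.3974, 0.1905, 0.0477]
tool_rot: [0.997, 0.079, 0.0, -0.0]
ft_force: [-1.3, 0.0, 0.2]
grip_width: 0.0195
grip_force: 55.0
```

```bash
python3 - <<'E'
from h import *
o=sensors.get_obs(); print(o["position"],R.from_quat(o["tool_rot"]).as_matrix()[:,2],o["ft_force"],o["moment"])
E
```

```text
[0.3974 0.1905 0.0477] [ 0.0002  0.     -1.    ] [-1.2833  0.0454  0.1634] [-0.0228 -0.013  -0.0194]
```

drive_tool:
  deltas:
    - [[0,0,0.5,0,0,0],[0,0,0.5,0,0,0],[0,0,0,0,0,0],[0,0,0,0,0,0]]

```text
time: 11.8
position: [0.3972, 0.1905, 0.0468]
tool_rot: [0.997, 0.079, -0.0, 0.0]
ft_force: [-1.8, -0.9, 5.2]
grip_width: 0.0196
grip_force: 55.0
```

```bash
python3 - <<'E'
from h import *
o=sensors.get_obs(); print(o["position"],R.from_quat(o["tool_rot"]).as_matrix()[:,2],o["ft_force"],o["moment"])
E
```

```text
[0.3972 0.1905 0.0468] [-0.0001 -0.     -1.    ] [-1.8423 -0.9417  5.1916] [ 0.0111 -0.0764 -0.0267]
```

drive_tool:
  deltas:
    - [[2,0,0,0,0,0],[3,0,0,0,0,0],[3,0,0,0,0,0],[3,0,0,0,0,0],[3,0,0,0,0,0],[3,0,0,0,0,0],[3,0,0,0,0,0],[3,0,0,0,0,0]]

```text
time: 12.47
position: [0.4185, 0.1939, 0.0469]
tool_rot: [0.997, 0.079, -0.002, 0.0]
ft_force: [-5.9, -1.3, 9.3]
grip_width: 0.0196
grip_force: 55.0
```

drive_tool:
  deltas:
    - [[4,0,0,0,0,0],[4,0,0,0,0,0],[4,0,0,0,0,0],[4,0,0,0,0,0],[4,0,0,0,0,0],[4,0,0,0,0,0],[4,0,0,0,0,0],[4,0,0,0,0,0]]

```text
time: 13.13
position: [0.4487, 0.1988, 0.0473]
tool_rot: [0.997, 0.079, -0.003, 0.0]
ft_force: [-7.5, -1.0, 15.4]
grip_width: 0.0199
grip_force: 55.0
```

```bash
cat > m.py <<'E'
from h import *
o=sensors.get_obs(); print(o["position"],R.from_quat(o["tool_rot"]).as_matrix()[:,2],o["ft_force"],o["moment"])
u=np.array([np.cos(np.radians(9)),np.sin(np.radians(9))]); seat=np.array([.6348,.2271])
print("tip past seat",(o["position"][:2]+u*.1525-seat)@u, "lateral",np.cross(u,o["position"][:2]-seat))
for n in("scene","side"):
    s=cam(n); hsv=cv2.cvtColor(s["img"],cv2.COLOR_RGB2HSV)
    a=cv2.inRange(hsv,(4,120,60),(16,255,255)); a[:230]=0;a[320:]=0;a[:,:220]=0;a[:,400:]=0
    k=max(cv2.findContours(a,0,1)[0],key=cv2.contourArea); w=ray(s,k.reshape(-1,2),.042)[:,:2].astype(np.float32)
    ctr,rad=cv2.minEnclosingCircle(w); print(n,"dish",ctr,rad,"from seat",(np.array(ctr)-seat)@u)
    save(s,n+"_last.png")
E
python3 -W ignore m.py
```

```text
[0.4487 0.1988 0.0473] [-0.0059 -0.001  -1.    ] [-7.499  -0.9763 15.3757] [-0.1417  0.8431  0.0026]
tip past seat -0.03578210567789342 lateral 0.001187802201375196
scene dish (0.6352847218513489, 0.22550632059574127) 0.04826861247420311 from seat 0.00022944773595809742
side dish (0.6375877261161804, 0.22393399477005005) 0.04730624705553055 from seat 0.0022581322472621434
```

The dish has slid 20 mm and now sits against the V. I'll ease the downward press a little and slide the blade under.

drive_tool:
  deltas:
    - [[1,0,-0.5,0,0,0],[3,0,-0.2,0,0,0],[3,0,0,0,0,0],[3,0,0,0,0,0],[3,0,0,0,0,0],[3,0,0,0,0,0]]

```text
time: 13.73
position: [0.4646, 0.2014, 0.0477]
tool_rot: [0.997, 0.079, -0.003, 0.0]
ft_force: [-6.3, -0.5, 11.2]
grip_width: 0.0197
grip_force: 55.0
```

```bash
python3 -W ignore m.py
```

```text
[0.4646 0.2014 0.0477] [-0.0058 -0.001  -1.    ] [-6.3349 -0.5303 11.2269] [-0.0962  0.8589 -0.0007]
tip past seat -0.019594757313996174 lateral 0.001209724574885912
scene dish (0.6353979706764221, 0.2251007854938507) 0.048412855714559555 from seat 0.0002778626133497511
side dish (0.6378130316734314, 0.22364923357963562) 0.047340910881757736 from seat 0.0024361174547435226
```

drive_tool:
  deltas:
    - [[4,0,0,0,0,0],[4,0,0,0,0,0],[4,0,0,0,0,0],[4,0,0,0,0,0],[4,0,0,0,0,0],[4,0,0,0,0,0],[4,0,0,0,0,0],[4,0,0,0,0,0]]

```text
time: 14.5
position: [0.4957, 0.2064, 0.0478]
tool_rot: [0.997, 0.079, -0.004, 0.0]
ft_force: [-7.1, -1.0, 11.9]
grip_width: 0.0193
grip_force: 55.0
```

drive_tool:
  deltas:
    - [[4,0,0,0,0,0],[4,0,0,0,0,0],[3,0,0,0,0,0],[2,0,0,0,0,0],[2,0,0,0,0,0]]

```text
time: 14.92
position: [0.5108, 0.2088, 0.0478]
tool_rot: [0.997, 0.079, -0.003, 0.0]
ft_force: [-7.2, -1.9, 11.8]
grip_width: 0.0197
grip_force: 55.0
```

```bash
python3 -W ignore m.py
```

```text
[0.5108 0.2088 0.0478] [-0.0065 -0.0011 -1.    ] [-7.2178 -1.9224 11.7831] [-0.141   0.9349 -0.016 ]
tip past seat 0.0271814729486433 lateral 0.0013419347627981783
scene dish (0.6342654824256897, 0.22503811120986938) 0.04734868183732033 from seat -0.0008504872458460428
side dish (0.6378210783004761, 0.22345969080924988) 0.04748470336198807 from seat 0.0024144139925691317
```

drive_tool:
  deltas:
    - [[2,0,0,0,0,0],[2,0,0,0,0,0],[2,0,0,0,0,0],[1,0,0,0,0,0],[0,0,0,0,0,0]]

```text
time: 15.43
position: [0.5187, 0.21, 0.0477]
tool_rot: [0.997, 0.079, -0.002, 0.0]
ft_force: [-4.7, 0.5, 10.1]
grip_width: 0.0195
grip_force: 55.0
```

drive_tool:
  deltas:
    - [[0,0,-1,0,0,0],[-0.5,0,-1,0,0,0],[0,0,-1,0,0,0],[0,0,-2,0,0,0],[0,0,-3,0,0,0],[0,0,-3,0,0,0],[0,0,-2,0,0,0],[0,0,0,0,0,0]]

```text
time: 16.1
position: [0.5212, 0.2103, 0.0609]
tool_rot: [0.997, 0.079, 0.001, -0.0]
ft_force: [0.0, -0.0, -3.9]
grip_width: 0.0197
grip_force: 55.0
```

```bash
python3 -W ignore m.py; python3 - <<'E'
import cv2,numpy as np
a=cv2.imread("pics/scene_last.png")[200:330,260:420]; b=cv2.imread("pics/side_last.png")[190:300,210:345]
cv2.imwrite("pics/x7.png",np.hstack([cv2.resize(a,(400,325),interpolation=2),cv2.resize(b,(400,325),interpolation=2)]))
E
```

```text
[0.5212 0.2103 0.0609] [ 0.0019  0.0003 -1.    ] [ 0.0104 -0.0429 -3.9197] [-0.0243  0.2508 -0.0081]
tip past seat 0.03769941092959211 lateral 0.0011699660822281702
scene dish (0.6285966038703918, 0.21633781492710114) 0.048096053302288055 from seat -0.0078105986938499
side dish (0.6462315320968628, 0.21411579847335815) 0.04775368422269821 from seat 0.009259614347415672
```

View pics/x7.png

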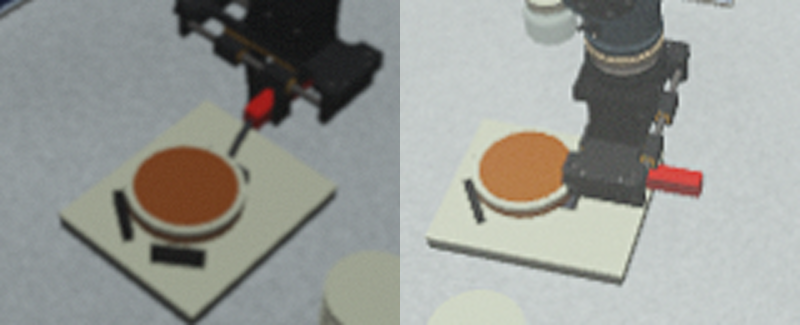

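The dish is up on the blade and level: scene crop around (185,190), side crop around (525,175), free of the V bars. I'll raise it further and carry it towards the carrier in gentle ramps.

drive_tool:
  deltas:
    - [[0,0,-2,0,0,0],[0,0,-5,0,0,0],[0,0,-8,0,0,0],[0,0,-11,0,0,0],[0,0,-13,0,0,0],[0,0,-13,0,0,0],[0,0,-13,0,0,0],[0,0,-12,0,0,0]]

```text
time: 16.87
position: [0.5207, 0.2103, 0.1392]
tool_rot: [0.997, 0.079, 0.001, -0.0]
ft_force: [-1.0, -0.5, -3.6]
grip_width: 0.0196
grip_force: 55.0
```

drive_tool:
  deltas:
    - [[0,0,-11,0,0,0],[-1,2.8,-9,0,0,0],[-2,5.6,-7,0,0,0],[-3,8.4,-4,0,0,0],[-4,11,-2,0,0,0],[-5,14,0,0,0,0],[-6,17,0,0,0,0],[-7.4,19.7,0,0,0,0]]

```text
time: 17.53
position: [0.5038, 0.1268, 0.1698]
tool_rot: [0.997, 0.08, -0.001, 0.0]
ft_force: [-0.4, -0.1, -3.9]
grip_width: 0.0196
grip_force: 55.0
```

drive_tool:
  deltas:
    - [[-7.4,19.7,0,0,0,0],[-7.4,19.7,0,0,0,0],[-7.4,19.7,0,0,0,0],[-7.4,19.7,0,0,0,0],[-7.4,19.7,0,0,0,0],[-7.4,19.7,0,0,0,0],[-7.4,19.7,0,0,0,0],[-7.4,19.7,0,0,0,0]]

```text
time: 18.2
position: [0.4697, -0.0386, 0.1698]
tool_rot: [0.997, 0.079, -0.001, -0.0]
ft_force: [-0.2, -0.6, -3.2]
grip_width: 0.0196
grip_force: 55.0
```

drive_tool:
  deltas:
    - [[-7.4,19.7,0,0,0,0],[-7.4,19.7,0,0,0,0],[-7.4,19.7,0,0,0,0],[-7.4,19.7,0,0,0,0],[-6,17,0,0,0,0],[-5,14,0,0,0,0],[-4,11,0,0,0,0],[-3,8.4,0,0,0,0]]

```text
time: 18.87
position: [0.4436, -0.1734, 0.17]
tool_rot: [0.997, 0.079, -0.0, -0.0]
ft_force: [0.8, 0.9, -3.5]
grip_width: 0.0195
grip_force: 55.0
```

drive_tool:
  deltas:
    - [[-2,5.6,0,0,0,0],[-1,2.8,0,0,0,0],[0,0,0,0,0,0],[0,0,0,0,0,0]]

```text
time: 19.2
position: [0.4429, -0.1801, 0.1702]
tool_rot: [0.997, 0.079, -0.0, -0.0]
ft_force: [-0.8, 0.5, -3.7]
grip_width: 0.0198
grip_force: 55.0
```

```bash
python3 - <<'E'
from h import *
o=sensors.get_obs(); print(o["time"],o["position"],o["tool_rot"],o["ft_force"],o["moment"],o["grip_width"])
c=cam("wrist"); save(c,"w8.png"); hsv=cv2.cvtColor(c["img"],cv2.COLOR_RGB2HSV)
b=cv2.inRange(hsv,(100,120,40),(125,255,255)); 
for k in sorted(cv2.findContours(b,0,2)[0],key=cv2.contourArea)[-4:]:
    if cv2.contourArea(k)>150: print(cv2.contourArea(k),cv2.approxPolyDP(k,4,True).reshape(-1,2).tolist())
for y in (5,20,40,60,80): print(y,[(x,*c["img"][y,x].tolist()) for x in range(180,480,12)])
for n in("scene","side"):
    s=cam(n); save(s,n+"8.png"); hsv=cv2.cvtColor(s["img"],cv2.COLOR_RGB2HSV)
    a=cv2.inRange(hsv,(4,120,60),(16,255,255)); a[:120]=0;a[320:]=0;a[:,:200]=0;a[:,400:]=0
    k=max(cv2.findContours(a,0,1)[0],key=cv2.contourArea); z=o["position"][2]-.0281+.0245
    w=ray(s,k.reshape(-1,2),z)[:,:2].astype(np.float32); ctr,rad=cv2.minEnclosingCircle(w); print(n,"dish",ctr,rad)
    y=np.radians(9); d=np.array(ctr)-o["position"][:2]; print("fwd",d@[np.cos(y),np.sin(y)],"left",d@[-np.sin(y),np.cos(y)])
E
```

```text
19.2 [ 0.4429 -0.1801  0.1702] [ 0.9968  0.0795 -0.0002 -0.0003] [-0.8116  0.4527 -3.6859] [-0.0001  0.3009 -0.037 ] 0.019777907437391513
2050.5 [[466, 0], [438, 0], [434, 32], [418, 70], [459, 62]]
5 [(180, 178, 182, 184), (192, 182, 186, 189), (204, 197, 202, 202), (216, 183, 123, 66), (228, 185, 127, 72), (240, 188, 130, 72), (252, 190, 132, 78), (264, 190, 133, 76), (276, 194, 139, 85), (288, 194, 138, 84), (300, 197, 142, 89), (312, 197, 144, 89), (324, 197, 145, 93), (336, 196, 142, 87), (348, 198, 143, 90), (360, 197, 141, 86), (372, 195, 140, 85), (384, 193, 138, 81), (396, 190, 132, 77), (408, 189, 131, 77), (420, 187, 129, 72), (432, 197, 203, 204), (444, 45, 103, 176), (456, 27, 59, 106), (468, 189, 194, 196)]
20 [(180, 187, 192, 193), (192, 181, 186, 188), (204, 199, 205, 204), (216, 186, 128, 78), (228, 186, 126, 71), (240, 188, 129, 74), (252, 191, 136, 81), (264, 194, 138, 83), (276, 197, 142, 88), (288, 198, 143, 90), (300, 196, 145, 90), (312, 196, 145, 92), (324, 198, 148, 95), (336, 198, 147, 96), (348, 198, 148, 93), (360, 198, 145, 94), (372, 196, 143, 89), (384,
[... 1337 characters left out ...]
8, 197, 203, 204), (240, 200, 205, 208), (252, 193, 137, 80), (264, 196, 140, 84), (276, 198, 147, 92), (288, 197, 148, 94), (300, 197, 152, 98), (312, 199, 154, 103), (324, 198, 156, 103), (336, 199, 159, 106), (348, 198, 156, 103), (360, 198, 157, 104), (372, 198, 154, 98), (384, 198, 150, 95), (396, 198, 204, 210), (408, 197, 202, 206), (420, 188, 193, 195), (432, 186, 191, 192), (444, 188, 191, 194), (456, 188, 193, 195), (468, 189, 194, 196)]
scene dish (0.5593986511230469, -0.16355359554290771) 0.04688868671655655
fwd 0.11770415546119084 left -0.0018398512035742005
side dish (0.5604535937309265, -0.16644275188446045) 0.04719746857881546
fwd 0.1182941463482822 left -0.004858466618794137
```

```bash
python3 - <<'E'
from h import *
c=cam("wrist")
def blue(img):
    hsv=cv2.cvtColor(img,cv2.COLOR_RGB2HSV); return hsv
e=ray(c,[(459,62),(466,0)],0.068); e6=ray(c,[(459,62)],0.06); print("R rail outer corner, along",e[:,:2],e6[:,:2],"yaw",np.degrees(np.arctan2(*(e[1]-e[0])[[1,0]])))
# right edge fit of blue
g=c["img"].astype(int); pts=[]
for y in range(0,60,4):
    r=g[y,440:500]; bl=np.nonzero((r[:,2]-r[:,0]>25))[0]
    if len(bl): pts.append((440+bl.max()+.5,y))
w=ray(c,pts,.068); l=cv2.fitLine(w[:,:2].astype(np.float32),2,0,.01,.01).ravel(); print("fit yaw",np.degrees(np.arctan2(l[1],l[0])),w[[0,-1],:2])
# w1
i1=cv2.imread("pics/w1.png")[:,:,::-1]; c1=dict(c); T=np.eye(4); T[:3,:3]=R.from_euler("z",6.78,degrees=True).as_matrix()@np.diag([1,-1,-1]); T[:3,3]=[.4366,.0302,.2146]
T=T@np.array(c["hand_eye"]); c1["R"],c1["t"]=T[:3,:3],T[:3,3]
print("cam1",c1["t"])
for y in (10,50,85,92,96): print(y,[(x,*i1[y,x].tolist()) for x in range(484,640,6)])
np.save("c1.npy",T)
# fixed views: expected carrier vertex check
for n in("scene","side"):
    s=cam(n)
    for C,yw in(((.616,-.195),8),((.612,-.192),8)):
        y=np.radians(yw);U=np.array([np.cos(y),np.sin(y)]);V=np.array([-U[1],U[0]])
        print(n,C,proj(s,[np.r_[np.array(C)+U*a+V*b,z] for a,b,z in((.06,.0675,.01),(-.06,.0675,.01),(-.06,-.0675,.01),(.06,-.0675,.01),(.06,.063,.068),(-.06,.063,.068),(-.06,-.063,.068),(.06,-.063,.068))]).round(1).tolist())
E
```

```text
R rail outer corner, along [[ 0.5639 -0.2706]
 [ 0.6069 -0.2652]] [[ 0.5656 -0.2735]] yaw 7.051943449040666
fit yaw 7.3300457 [[ 0.6071 -0.2663]
 [ 0.5684 -0.2714]]
cam1 [0.5023 0.038  0.3841]
10 [(484, 176, 181, 183), (490, 117, 120, 121), (496, 155, 163, 176), (502, 11, 25, 52), (508, 18, 27, 53), (514, 7, 23, 49), (520, 8, 21, 49), (526, 29, 67, 129), (532, 38, 87, 156), (538, 37, 86, 158), (544, 40, 87, 159), (550, 35, 86, 157), (556, 33, 85, 157), (562, 153, 162, 176), (568, 153, 162, 175), (574, 153, 163, 175), (580, 153, 163, 175), (586, 107, 117, 133), (592, 1, 22, 49), (598, 12, 23, 51), (604, 1, 15, 47), (610, 14, 27, 53), (616, 1, 19, 48), (622, 9, 26, 55), (628, 37, 87, 157), (634, 34, 83, 157)]
50 [(484, 174, 180, 181), (490, 141, 147, 146), (496, 28, 41, 62), (502, 13, 29, 53), (508, 7, 26, 53), (514, 15, 27, 55), (520, 11, 30, 57), (526, 38, 89, 159), (532, 39, 90, 161), (538, 39, 90, 161), (544, 40, 89, 160), (550, 35, 86, 159), (556, 154, 164, 177), (562, 154, 163, 177), (568, 156, 165, 179), (574, 155, 165, 178), (580, 142, 152, 166), (586, 11, 27, 50), (592, 12, 23
[... 1666 characters left out ...]
178, 180), (616, 169, 175, 176), (622, 174, 178, 180), (628, 169, 174, 176), (634, 172, 176, 178)]
scene (0.616, -0.195) [[246.6, 213.8], [279.0, 194.0], [249.1, 174.0], [217.1, 191.9], [243.5, 196.9], [276.9, 177.4], [248.4, 158.9], [215.4, 176.7]]
scene (0.612, -0.192) [[248.4, 213.8], [280.7, 194.0], [250.8, 173.9], [218.8, 191.9], [245.4, 196.9], [278.7, 177.4], [250.1, 158.9], [217.2, 176.7]]
side (0.616, -0.195) [[290.3, 186.4], [321.6, 191.6], [329.4, 169.2], [299.8, 164.6], [290.0, 173.6], [322.1, 178.7], [329.5, 158.1], [299.2, 153.5]]
side (0.612, -0.192) [[290.9, 187.1], [322.3, 192.3], [330.1, 169.9], [300.4, 165.3], [290.7, 174.3], [322.9, 179.5], [330.3, 158.7], [299.8, 154.2]]
```

```bash
python3 - <<'E'
from h import *
c=cam("wrist"); T=np.load("c1.npy"); c["R"],c["t"]=T[:3,:3],T[:3,3]
L=ray(c,[(549,85),(554,50),(559.5,10)],.06); Rr=ray(c,[(613.5,85),(619.5,50),(625.5,10)],.06)
print(L[:,:2],Rr[:,:2]); 
for a in (L,Rr): print("yaw",np.degrees(np.arctan2(*(a[2]-a[0])[[1,0]])))
y=np.radians(7.7);V=np.array([-np.sin(y),np.cos(y)]);U=np.array([V[1],-V[0]])
print("gap",[(l[:2]-r[:2])@V for l,r in zip(L,Rr)],"mid",((L+Rr)/2)[:,:2], "lat of center line", [((l+r)/2)[:2]@V for l,r in zip(L,Rr)], "lat cand",[np.array(C)@V for C in((.616,-.195),(.615,-.2007))])
print("near end base top", ray(c,[(530,93.5),(575,94.5)],.01)[:,:2], "rail end", ray(c,[(540,89.5),(625,91)],.06)[:,:2])
for C in((.616,-.195),(.615,-.2007)): print(np.array(C)-U*.06)
E
```

```text
[[ 0.5556 -0.174 ]
 [ 0.5861 -0.1707]
 [ 0.6199 -0.1672]] [[ 0.5649 -0.2374]
 [ 0.5959 -0.234 ]
 [ 0.6303 -0.2298]]
yaw 6.0324178321700925
yaw 6.578056070201874
gap [np.float64(0.06404472339682518), np.float64(0.06399552635347468), np.float64(0.06345400023199453)] mid [[ 0.5602 -0.2057]
 [ 0.591  -0.2024]
 [ 0.6251 -0.1985]] lat of center line [np.float64(-0.2789120509974001), np.float64(-0.27972542900773095), np.float64(-0.28049648882335576)] lat cand [np.float64(-0.27577721416206097), np.float64(-0.28129183221501725)]
near end base top [[ 0.5524 -0.188 ]
 [ 0.5584 -0.2386]] rail end [[ 0.5505 -0.1664]
 [ 0.5613 -0.2508]]
[ 0.5565 -0.203 ]
[ 0.5555 -0.2087]
```

drive_tool:
  deltas:
    - [[1.5,1.3,0,0,0,0.004],[4,3.2,0,0,0,0.005],[6.5,5.3,0,0,0,0.006],[9,7.5,0,0,0,0.007],[9,7.5,0,0,0,0.006],[8,6.7,0,0,0,0.005],[6,5,0,0,0,0.004],[3.5,3,0,0,0,0]]

```text
time: 20.22
position: [0.4969, -0.2143, 0.1702]
tool_rot: [0.998, 0.061, 0.0, 0.0]
ft_force: [0.3, -0.3, -2.7]
grip_width: 0.0196
grip_force: 55.0
```

drive_tool:
  deltas:
    - [[1.5,1.5,0,0,0,0],[0,0,3,0,0,0],[0,0,6,0,0,0],[0,0,8,0,0,0],[0,0,6,0,0,0],[0,0,3,0,0,0],[0,0,0,0,0,0],[0,0,0,0,0,0]]

```text
time: 20.88
position: [0.4969, -0.2143, 0.1438]
tool_rot: [0.998, 0.061, -0.0, -0.0]
ft_force: [-0.3, -0.0, -3.5]
grip_width: 0.0193
grip_force: 55.0
```

```bash
cat > m2.py <<'E'
from h import *
o=sensors.get_obs(); goto((.4978,-.2129,.12),7,o); print(o["ft_force"],o["moment"])
c=cam("wrist"); save(c,"w9.png"); g=c["img"].astype(int)
for y in range(5,130,10):
    bl=np.nonzero((g[y,:,2]-g[y,:,0]>25))[0]; br=np.nonzero((g[y,:,0]-g[y,:,2]>60))[0]
    f=lambda s:(int(s.min()),int(s.max())) if len(s) else None
    print(y,"blueL",f(bl[bl<320]),"blueR",f(bl[bl>320]),"dish",f(br))
C=np.array([.615,-.1995])
for n in("scene","side"):
    s=cam(n); save(s,n+"9.png"); hsv=cv2.cvtColor(s["img"],cv2.COLOR_RGB2HSV)
    a=cv2.inRange(hsv,(4,120,60),(16,255,255)); a[:100]=0;a[320:]=0;a[:,:200]=0;a[:,400:]=0
    k=max(cv2.findContours(a,0,1)[0],key=cv2.contourArea); z=o["position"][2]-.0281+.0245
    import sys
    z=float(sys.argv[1]) if len(sys.argv)>1 else z
    w=ray(s,k.reshape(-1,2),z)[:,:2].astype(np.float32); ctr,rad=cv2.minEnclosingCircle(w); print(n,"dish",ctr,rad)
    y=np.radians(7); d=np.array(ctr)-C; print("from C fwd",d@[np.cos(y),np.sin(y)],"left",d@[-np.sin(y),np.cos(y)])
E
python3 m2.py
```

```text
at [ 0.4969 -0.2143  0.1438] yaw 6.9777990824572464 t 20.8833 tool shift mm [ 1.0721 -1.299  23.8455] turn [-0.0006  0.0007 -0.0004]
[-0.2845 -0.0211 -3.4911] [-0.0451  0.3452 -0.0339]
5 blueL None blueR None dish (214, 423)
15 blueL None blueR None dish (215, 421)
25 blueL None blueR None dish (216, 419)
35 blueL None blueR None dish (219, 416)
45 blueL None blueR None dish (223, 413)
55 blueL None blueR None dish (228, 408)
65 blueL (216, 217) blueR None dish (233, 402)
75 blueL (216, 223) blueR None dish (241, 394)
85 blueL (217, 231) blueR (404, 410) dish (251, 385)
95 blueL (218, 241) blueR (395, 409) dish (263, 373)
105 blueL (218, 253) blueR (383, 409) dish (282, 353)
115 blueL (219, 270) blueR (365, 408) dish None
125 blueL (221, 226) blueR None dish None
scene dish (0.6137421131134033, -0.20286278426647186) 0.04682207480072975
from C fwd -0.0016583310990596948 left -0.003184420733539141
side dish (0.616114616394043, -0.20695875585079193) 0.04742142930626869
from C fwd 0.00019731453430837126 left -0.007538996983826346
```

drive_tool:
  deltas:
    - [[1,-2,3,0,0,0],[0,0,6,0,0,0],[0,0,9,0,0,0],[0,0,9,0,0,0],[0,0,9,0,0,0],[0,0,7,0,0,0],[0,0,4,0,0,0],[0,0,2,0,0,0]]

```text
time: 21.7
position: [0.4974, -0.2121, 0.094]
tool_rot: [0.998, 0.061, -0.001, -0.001]
ft_force: [0.2, -0.2, -3.1]
grip_width: 0.0199
grip_force: 55.0
```

drive_tool:
  deltas:
    - [[0,0,1.2,0,0,0],[0,0,1.2,0,0,0],[0,0,1.2,0,0,0],[0,0,1.2,0,0,0],[0,0,1.2,0,0,0],[0,0,1,0,0,0],[0,0,0.5,0,0,0],[0,0,0,0,0,0]]

```text
time: 22.37
position: [0.4979, -0.2124, 0.0877]
tool_rot: [0.998, 0.061, -0.0, -0.0]
ft_force: [-0.0, -0.6, -4.0]
grip_width: 0.02
grip_force: 55.0
```

```bash
python3 m2.py
```

```text
at [ 0.4979 -0.2124  0.0877] yaw 6.980312759413104 t 22.3667 tool shift mm [ -0.1399   0.5064 -32.3   ] turn [-0.0001  0.0001 -0.0003]
[-0.0222 -0.5698 -4.0272] [0.0221 0.3619 0.0302]
5 blueL (186, 198) blueR (437, 446) dish (214, 422)
15 blueL (187, 199) blueR (436, 446) dish (215, 421)
25 blueL (188, 200) blueR (434, 445) dish (216, 419)
35 blueL (188, 204) blueR (433, 444) dish (219, 416)
45 blueL (189, 207) blueR (428, 444) dish (223, 413)
55 blueL (190, 212) blueR (424, 443) dish (227, 408)
65 blueL (190, 217) blueR (419, 442) dish (233, 402)
75 blueL (191, 223) blueR (413, 442) dish (241, 394)
85 blueL (192, 231) blueR (404, 441) dish (251, 385)
95 blueL (193, 241) blueR (395, 440) dish (263, 373)
105 blueL (193, 253) blueR (383, 439) dish (282, 353)
115 blueL (194, 268) blueR (367, 438) dish None
125 blueL (195, 270) blueR (361, 438) dish None
scene dish (0.6151039600372314, -0.2003081887960434) 0.04703213647007942
from C fwd 4.691696957364398e-06 left -0.0008148342207902674
side dish (0.6158539056777954, -0.2033553421497345) 0.04692946374416351
from C fwd 0.0003776927779701862 left -0.003930669938262401
```

drive_tool:
  deltas:
    - [[0,-0.5,0.6,0,0,0],[0,-0.5,0.6,0,0,0],[0,0,0.6,0,0,0],[0,0,0.6,0,0,0],[0,0,0.6,0,0,0],[0,0,0.6,0,0,0],[0,0,0.6,0,0,0],[0,0,0.6,0,0,0]]

```text
time: 23.18
position: [0.498, -0.2116, 0.0831]
tool_rot: [0.998, 0.061, 0.0, 0.0]
ft_force: [-0.6, -0.0, -1.4]
grip_width: 0.0197
grip_force: 55.0
```

drive_tool:
  deltas:
    - [[0,0,1,0,0,0],[0,0,2,0,0,0],[0,0,3,0,0,0],[0,0,3,0,0,0],[0,0,3,0,0,0],[0,0,1,0,0,0],[0,0,0,0,0,0],[0,0,0,0,0,0]]

```text
time: 23.85
position: [0.4978, -0.2114, 0.0698]
tool_rot: [0.998, 0.061, -0.0, -0.0]
ft_force: [-0.4, -0.2, -0.8]
grip_width: 0.0195
grip_force: 55.0
```

```bash
python3 m2.py 0.082
```

```text
at [ 0.4978 -0.2114  0.0698] yaw 6.977261744939729 t 23.85 tool shift mm [ -0.1654   1.5075 -50.2242] turn [-0.0002  0.0002 -0.0004]
[-0.4473 -0.1556 -0.8215] [-0.0105  0.1055  0.0342]
5 blueL (175, 187) blueR (449, 462) dish (204, 432)
15 blueL (176, 188) blueR (448, 461) dish (205, 431)
25 blueL (176, 191) blueR (446, 460) dish (208, 428)
35 blueL (177, 195) blueR (441, 459) dish (212, 424)
45 blueL (178, 198) blueR (437, 459) dish (216, 420)
55 blueL (179, 204) blueR (432, 458) dish (222, 414)
65 blueL (180, 210) blueR (426, 457) dish (229, 408)
75 blueL (180, 217) blueR (419, 456) dish (237, 399)
85 blueL (181, 225) blueR (411, 455) dish (247, 389)
95 blueL (182, 236) blueR (401, 455) dish (261, 375)
105 blueL (183, 247) blueR (388, 454) dish (281, 354)
115 blueL (184, 263) blueR (372, 453) dish None
125 blueL (185, 270) blueR (366, 452) dish None
scene dish (0.6145688891410828, -0.19915661215782166) 0.04697168990969658
from C fwd -0.00038604897308949245 left 0.00039336747858561595
side dish (0.6159091591835022, -0.20245742797851562) 0.04681900888681412
from C fwd 0.0005419626429047707 left -0.0030461823915762212
```

drive_tool:
  deltas:
    - [[-2,0,0,0,0,0],[-5,0,0,0,0,0],[-8,0,0,0,0,0],[-11,0,0,0,0,0],[-12,0,0,0,0,0],[-12,0,0,0,0,0],[-12,0,0,0,0,0],[-12,0,0,0,0,0]]

```text
time: 24.67
position: [0.4227, -0.2203, 0.07]
tool_rot: [0.998, 0.061, -0.0, -0.0]
ft_force: [-0.4, 0.3, -1.6]
grip_width: 0.0195
grip_force: 55.0
```

drive_tool:
  deltas:
    - [[-12,0,0,0,0,0],[-12,0,0,0,0,0],[-10,0,0,0,0,0],[-6,0,0,0,0,0],[0,0,-5,0,0,0],[0,0,-15,0,0,0],[0,-10,-20,0,0,0],[5,-20,-10,0,0,0]]

```text
time: 25.33
position: [0.3879, -0.1977, 0.1218]
tool_rot: [0.998, 0.06, 0.002, 0.002]
ft_force: [-0.1, 0.8, -0.8]
grip_width: 0.0196
grip_force: 55.0
```

drive_tool:
  deltas:
    - [[10,-30,0,0,0,0],[10,-30,0,0,0,0],[10,-30,0,0,0,0],[10,-30,0,0,0,0],[10,-30,0,0,0,0],[8,-25,0,0,0,0],[5,-13,0,0,0,0],[0,0,0,0,0,0]]

```text
time: 26.0
position: [0.4263, 0.002, 0.1204]
tool_rot: [0.998, 0.063, 0.001, -0.0]
ft_force: [0.2, -0.8, -2.3]
grip_width: 0.0196
grip_force: 55.0
```

```bash
python3 m2.py 0.082 | grep -v blue; python3 -c "
from h import *; goto((.43,0,.03),7)"
```

```text
at [0.4263 0.002  0.1204] yaw 7.22847536682129 t 26.0 tool shift mm [ 43.8737 222.1559   0.4093] turn [-0.0002 -0.0013  0.004 ]
[ 0.1684 -0.7639 -2.2872] [-0.0013  0.117  -0.0094]
scene dish (0.6147040128707886, -0.19888944923877716) 0.04706078767776489
from C fwd -0.00021937346564841287 left 0.0006420715655267894
side dish (0.6159091591835022, -0.20245742797851562) 0.04681900888681412
from C fwd 0.0005419626429047707 left -0.0030461823915762212
at [ 0.4261 -0.0009  0.1202] yaw 7.017008551290065 t 26.15 tool shift mm [ 3.8896 -0.4486 90.1962] turn [ 0.0006 -0.0008  0.0003]
```

The dish stayed centred on the carrier. Now I'll lay the lifter down.

drive_tool:
  deltas:
    - [[0,0,6,0,0,0],[0,0,14,0,0,0],[0,0,20,0,0,0],[0,0,20,0,0,0],[0,0,15,0,0,0],[0,0,9,0,0,0],[0,0,4,0,0,0],[0,0,0,0,0,0]]

```text
time: 26.82
position: [0.4252, -0.0014, 0.0309]
tool_rot: [0.998, 0.06, -0.001, -0.0]
ft_force: [0.0, -0.2, -1.4]
grip_width: 0.0193
grip_force: 55.0
```

drive_tool:
  deltas:
    - [[0,0,1,0,0,0],[0,0,1,0,0,0],[0,0,1,0,0,0],[0,0,0.7,0,0,0],[0,0,0,0,0,0],[0,0,0,0,0,0]]

```text
time: 27.32
position: [0.4258, -0.0006, 0.0285]
tool_rot: [0.998, 0.061, 0.0, 0.0]
ft_force: [-0.6, 0.1, -1.0]
grip_width: 0.0196
grip_force: 55.0
```

drive_tool:
  deltas:
    - [[0,0,0.5,0,0,0],[0,0,0.4,0,0,0],[0,0,0,0,0,0],[0,0,0,0,0,0]]

```text
time: 27.65
position: [0.4257, -0.0006, 0.0276]
tool_rot: [0.998, 0.061, 0.0, 0.0]
ft_force: [-1.1, -0.0, 3.1]
grip_width: 0.0198
grip_force: 55.0
```

drive_tool:
  deltas:
    - [[0,0,0,0,0,0],[0,0,0,0,0,0],[0,0,0,0,0,0],[0,0,0,0,0,0],[0,0,0,0,0,0],[0,0,0,0,0,0]]
  gripper: 60

```text
time: 28.15
position: [0.4257, -0.0006, 0.0273]
tool_rot: [0.998, 0.061, 0.0, 0.0]
ft_force: [0.2, 0.1, 0.3]
grip_width: 0.049
grip_force: 0.0
```

drive_tool:
  deltas:
    - [[0,0,-5,0,0,0],[0,0,-15,0,0,0],[0,0,-30,0,0,0],[0,0,-35,0,0,0],[0,0,-35,0,0,0],[0,0,-20,0,0,0],[0,0,-10,0,0,0],[0,0,0,0,0,0]]

```text
time: 28.82
position: [0.4272, -0.0009, 0.1801]
tool_rot: [0.998, 0.061, 0.003, 0.001]
ft_force: [-0.5, -0.1, -0.8]
grip_width: 0.0519
grip_force: 0.0
```

```bash
python3 m2.py 0.082 | grep -v blue; python3 - <<'E'
from h import *
c=cam("wrist"); hsv=cv2.cvtColor(c["img"],cv2.COLOR_RGB2HSV)
m=cv2.inRange(hsv,(0,150,80),(6,255,255))|cv2.inRange(hsv,(170,150,80),(180,255,255)); m[262:]=0;m[:,:280]=0;m[:,360:]=0
k=max(cv2.findContours(m,0,2)[0],key=cv2.contourArea); w=ray(c,k.reshape(-1,2),0.058)[:,:2].astype(np.float32); print("handle",cv2.minAreaRect(w*1000))
g=cv2.cvtColor(c["img"],cv2.COLOR_RGB2GRAY); b=(g<85).astype(np.uint8)*255; b[150:]=0; b[:,:280]=0;b[:,375:]=0
k=max(cv2.findContours(b,0,2)[0],key=cv2.contourArea); w=ray(c,k.reshape(-1,2),0.0025)[:,:2].astype(np.float32); print("blade",cv2.minAreaRect(w*1000))
E
```

```text
at [ 0.4272 -0.0009  0.1801] yaw 6.991820693439375 t 28.8167 tool shift mm [ 43.8677 218.8206  60.8762] turn [ 0.0025 -0.0061 -0.0002]
[-0.4676 -0.0845 -0.7915] [ 0.0055 -0.0631  0.0006]
scene dish (0.6146084070205688, -0.19917930662631989) 0.046927452087402344
from C fwd -0.0003495914138593623 left 0.0003660261531884198
side dish (0.6159091591835022, -0.20245742797851562) 0.04681900888681412
from C fwd 0.0005419626429047707 left -0.0030461823915762212
handle ((410.90667724609375, -1.8703250885009766), (87.4838638305664, 17.983598709106445), 7.4083733558654785)
blade ((514.7417602539062, 10.161449432373047), (117.71439361572266, 48.256370544433594), 6.970341205596924)
```

The lifter is flat on the bench, the gripper is clear, and the dish is seated in the middle of the carrier. Handing in.

```bash
python3 -c "
from rig import ticket; print(ticket.hand_in())"
```

```text
the job is handed in; nothing more can be done
None
```

The dish rests on the blue carrier, within about 3 mm of its centre in the camera measurements, the lifter lies flat on the bench clear of both fixtures, and the job was handed in at about 29 s; no verdict came back.

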